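# Set the tray divider for a long block

### The arm

A 6-joint arm with a two-finger parallel gripper is mounted at the origin on a cart in front of the work surface, level with it; the furniture and walls round the work are solid. World frame = base frame: x ahead of the robot, y to its left, z up, the work surface at z = 0. Lengths are in m, angles in rad, forces in N, time in s.
With the tool pointing down it reaches from about 0.25 to 0.725 m from the base axis. Payload 4 kg.
Tool frame: the origin (TCP) lies at the very end of the fingers, on their centre line; the grasp point (between the pads) lies 19 mm behind it; z points along the fingers, y is the line along which they close (so a half turn about z gives the same grasp; the last joint's range is limited). The gripper opens to 85 mm and grips with 20 to 120 N. Pads are 22 mm wide; open, the fingers measure 114 mm over their backs; the gripper's body (76 mm by 85 mm) begins 54 mm behind the grasp point. The pads swing forward as they close: fully open they stand 13 mm farther back than shut.
Start: joints at [1.35, 0.241, 0.005, 1.335, 0, 1.571], TCP at [0.11, 0.488, 0.231] pointing down, gripper open.
Joint ranges: [-2.72, 2.72], [-1.05, 1.87], [-1.09, 1.28], [-1.99, 2.15], [-1.42, 1.44], [-3.14, 3.14]. Speed limits (rad/s): [2.79, 2.79, 3.14, 3.14, 3.14, 3.14].

### API

Orientations are given as a unit quaternion [x, y, z, w].
In Python, from workcell import bot, vision, workorder gives the robot as it stands.
- The arm moves only by the shell command python3 -m creep 'ROWS' [OPENING]. ROWS is JSON, a list of rows, each a list of 2 entries, a list of its own where there are three numbers: the shift along the tool's x, y, z in mm, then the turn, a rotation vector about the tool's x, y, z in rad. In form: [[[dx, dy, dz], [wx, wy, wz]], ...]. A call has 1 to 12 rows; each row shifts and turns the commanded pose from where the row before left it, along the tool's axes as they then stand; what a row does not reach is not made up. A row lasts 1/8 s, in which the tool goes at most 62.5 mm and 10.7 degrees, less where a joint would pass 70% of its speed; a pose out of reach is approached as far as the arm can. A call is refused whole if a number of a shift passes 62.5 or a number of a turn 0.188, either way. A call with a gripper value outside its range is refused whole. OPENING is the finger opening in mm, from 0 to 85.4, set as the call begins (- or left out, the last holds). The fingers move at their own pace and stop on an object; the grip force is fixed at half the most. Time passes only in rows, so rows that do not move let the fingers close. It gives the time, the measured TCP pose, the force, the opening and the grip force at its end, in the units of the state.
- bot.get_obs(): the state, without advancing time (a new reading comes with each control period).
- vision.camera(name): name is "scene" or "side" or "wrist"; returns a dict with "image" (400x640x3 uint8, blue, green, red), "z_map" (400x640 float32, m along the optical axis (not along the pixel's ray), 0 where there is no reading), "K" (3x3 intrinsics, pixels), "rvec" (rotation vector, rad) and "tvec" (3), from world to camera coordinates, as OpenCV has them; the wrist camera has in their place "tool_from_camera" (4x4, takes a point from camera to tool coordinates, whose origin is the TCP and whose axes are the flange's). Camera axes: x right, y down, z forward; pixel columns grow to the right and rows downward; lengths in m; the calibration is good to about 2 mm. A picture is of the moment at which its call begins: read the wrist's pose just before it.
- workorder.job_done(): hands the job in; it is judged then, once.
Trained networks look in a picture, given as the dict that the camera call returned (one of the last four; its "shot" number tells which), for a name from the list of things; names that differ only in an ending like _2 or _b are one class to them, and where a whole thing is asked for, a point or a joint stands for the part that bears it (a point fixed in the world has none). Each returns a list of dicts, best first, with "score" (0 to 1); they miss things now and then, are a little off and sometimes report something else, mostly with a low value. They report only what shows in the picture. A call takes as long as a camera call.
- vision.spot_in(picture, query): "position" ([column, row] in pixels, amid what is visible of it).
- vision.place_of(picture, query): "position" ([column, row] in pixels: a listed point, or the origin of a listed thing).
The state is a dict: "clock": time; "joint_pos": joint angles; "joint_vel": joint speeds; "tau": joint torques, N m; "eef_pos": TCP position; "tool_rot": TCP orientation; "ft_force": force on the tool from outside, world axes, zero at the start; "ft_torque": the same for the moment, N m; "grip_width": finger opening in m; "grasp_force": force on a finger pad.
Only numpy, scipy, OpenCV 4.12 (cv2) and the standard library are available. Lean on these libraries where they do the work, as an engineer would, in place of code of your own. Each camera call takes 0.05 s, during which the arm holds its last target. There are 200 camera calls.

### The job

The long walnut block must lie in the wooden parts tray beside the small carved blank, but the tray's divider stands in its way. First slide the divider by its grip tab towards the carved blank, far enough that the block fits into the empty compartment, but without pushing the blank; then lift the walnut block, turn it along the tray and set it down (do not drop it) flat on the floor of the long compartment.

Things in the scene. Friction and masses are not known exactly. Their poses are not given: they have to be found in the camera images.
- tray: Shallow open pale wooden parts tray, fixed to the table, 120 (x) x 360 (y) x 30 mm high outside. Origin: centre of its underside, on the table; its own y axis runs along its length, towards the end where the carved blank lies. Walls 10 mm thick, floor 8 mm thick, so the inside is 100 x 340 mm (its end walls' inner faces lie at y = -170 and +170 mm) and the rim is 30 mm above the table.
- divider (a joint): Position of the tray's sliding wooden divider: the y of the divider's middle along the tray's own y axis in m, 0 half-way, growing towards the carved blank, range -0.145 to 0.145. The divider is 12 mm thick along y and fills the tray's width; a bar on it rides on both rims (top 39 mm above the table). It slides with about 2 N of friction and stays where it is left.
- divider_grip (a point): Centre of the upright grip tab in the middle of the divider, 61 mm above the table. The tab is 44 mm wide across the tray (x), 12 mm thick along the tray (y) and stands from 39 to 81 mm above the table. Axes as the tray's.
- walnut_mid (a point): Centre of the long dark rough-sawn walnut block, 217 (x) x 52 (y) x 41 (z) mm, 0.26 kg, lying on the table to the right of the tray. The only long plain block there; the strop block near it is much smaller (118 x 26 x 12 mm, wedge-ended).
- blank_mid (a point): Centre of the small light carved blank, 58 (x) x 31 (y) x 30 (z) mm with knife facets, lying on the tray's floor at one end, its 58 mm length roughly across the tray. It is loose (28 g) and stays where it is.

How it is judged:
On the way:
1. the divider has been slid towards the blank far enough for the block, before the block is moved (value of joint divider above 0.054 m and distance of walnut_mid from where it was at the start of the episode below 0.03 m), for 0.2 s.
At the end, for the whole second after the job is handed in: The walnut block lies at rest and flat (within 3 degrees) on the tray's floor, along the tray (within 15 degrees), wholly in the long compartment between the end wall and the divider; the divider stands between it and the carved blank, which still lies flat at its end of the tray (z of walnut_mid in the frame of tray between 0.022 and 0.0345 m and x of walnut_mid in the frame of tray between -0.035 and 0.035 m and y of walnut_mid in the frame of tray between -0.07 and 0 m and angle between walnut_mid's own z axis and vertical below 0.06 rad and angle between the x axis of walnut_mid and the y axis of tray, either way round below 0.26 rad and value of joint divider above 0.05 m and y of blank_mid in the frame of tray above 0.11 m and z of blank_mid in the frame of tray below 0.032 m and linear speed of walnut_block below 0.02 m/s); the robot touches nothing.
It fails at once if the carved blank is pushed or lifted more than 15 mm from its place (distance of blank_mid from where it was at the start of the episode above 0.015 m).
It fails at once if the walnut block is dropped (falls free at more than 0.8 m/s, about 35 mm) (linear speed of walnut_block above 0.8 m/s and contact force between the fingers and walnut_block below 0.05 N).
It also fails if it takes over 56 s, if anything falls off the work surface, if the arm or the gripper's body presses on something with over 40 N, if the wrist force passes 120 N, or if a joint passes its speed limit or range.

## Working session

There is one attempt and no reset: what is moved stays moved. The work goes in short steps, Python scripts to look and compute and a shell command to move; the robot and the scene stay as the last step left them, time stands still between calls to the robot, and variables do not carry over. Pictures are saved under pics/ and viewed, at most 10 in all, crops included, and the job is handed in when it is done.

```bash
mkdir -p pics; cat > h.py <<'E'
import numpy as np, cv2
from scipy.spatial.transform import Rotation as R
from workcell import bot, vision, workorder
def pts(p):
    z=p["z_map"];K=p["K"];v,u=np.mgrid[:z.shape[0],:z.shape[1]]
    c=np.stack([(u-K[0,2])/K[0,0]*z,(v-K[1,2])/K[1,1]*z,z],-1)
    if "rvec" in p:
        M=cv2.Rodrigues(np.array(p["rvec"],float))[0]; w=(c-np.ravel(p["tvec"]))@M
    else:
        T=p["tool_from_camera"];o=p["obs"];w=R.from_quat(o["tool_rot"]).apply((c@T[:3,:3].T+T[:3,3]).reshape(-1,3)).reshape(c.shape)+o["eef_pos"]
    w[z==0]=np.nan
    return w
def cam(n):
    o=bot.get_obs();p=vision.camera(n);p["obs"]=o;return p
E
python3 - <<'E'
from h import *
for n in ("scene","side"):
    p=cam(n);cv2.imwrite(f"pics/{n}0.png",p["image"]);w=pts(p)
    for q in ("tray","divider","divider_grip","walnut_mid","blank_mid"):
        for f in (vision.spot_in,vision.place_of):
            for r in f(p,q)[:2]:
                c,rr=np.round(r["position"]).astype(int)
                print(n,q,f.__name__,round(r["score"],2),c,rr,np.round(w[min(max(rr,0),399),min(max(c,0),639)],3))
o=bot.get_obs();print(o)
E
```

```text
scene tray call 0.89 300 205 [ 0.49  -0.087  0.027]
scene tray call 0.72 292 202 [ 0.496 -0.042  0.007]
scene divider call 0.82 301 200 [ 0.496 -0.084  0.039]Traceback (most recent call last):
  File "<stdin>", line 6, in <module>
ValueError: it knows: blank_mid, divider_grip, tray, walnut_mid
```

View pics/scene0.png

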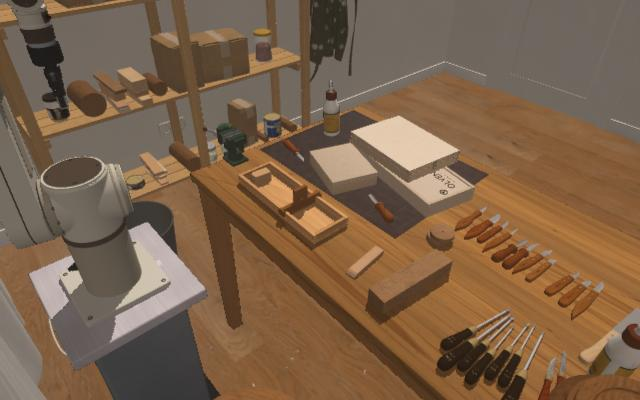

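The scene picture shows the tray around (293,203), the divider tab at about (300,193), the blank at (262,175) and the walnut block at (410,285). The strop is at (365,262).

```bash
python3 - <<'E'
from h import *
for n in ("scene","side"):
    p=cam(n);cv2.imwrite(f"pics/{n}0.png",p["image"]);w=pts(p)
    for q in ("tray","divider_grip","walnut_mid","blank_mid"):
        for nm,f in (("spot",vision.spot_in),("place",vision.place_of)):
            for r in f(p,q)[:2]:
                c,rr=np.round(r["position"]).astype(int)
                print(n,q,nm,round(r["score"],2),c,rr,np.round(w[min(max(rr,0),399),min(max(c,0),639)],3))
    f=w.reshape(-1,3)
    m=(f[:,2]>.025)&(f[:,2]<.06)&(f[:,0]>.2)&(f[:,0]<.75)&(f[:,1]<-.15)&(f[:,1]>-.7)
    # components by grid image of top surfaces, 2 mm
    g=np.zeros((500,500),np.uint8);ij=((f[m][:,:2]-[0,-.7])/.002).astype(int);k=(ij>=0).all(1)&(ij<500).all(1);g[ij[k,0],ij[k,1]]=255
    g=cv2.morphologyEx(g,cv2.MORPH_CLOSE,np.ones((5,5)))
    N,l,s,c=cv2.connectedComponentsWithStats(g)
    for i in range(1,N):
        if s[i,4]>500:
            yx=np.argwhere(l==i).astype(np.float32);r=cv2.minAreaRect(yx);print("comp",np.array(r[0])*.002+[0,-.7],np.array(r[1])*2,r[2])
o=bot.get_obs();print(o)
E
```

```text
scene tray spot 0.61 299 206 [ 0.489 -0.084  0.021]
scene tray spot 0.52 258 176 [0.475 0.092 0.036]
scene tray place 0.85 290 201 [ 0.493 -0.037  0.009]
scene divider_grip spot 0.61 302 202 [ 0.499 -0.085  0.031]
scene divider_grip place 0.62 301 193 [ 0.495 -0.086  0.065]
scene walnut_mid spot 0.82 409 282 [ 0.491 -0.474  0.038]
scene walnut_mid place 0.67 414 278 [ 0.508 -0.474  0.039]
scene blank_mid spot 0.49 262 177 [0.487 0.089 0.028]
scene blank_mid place 0.48 259 178 [0.478 0.092 0.028]
comp [ 0.51446899 -0.46360599] [ 55.96273041 221.59855652] 85.03025817871094
comp [ 0.493 -0.184] [ 64. 122.] 90.0
side tray spot 0.96 322 246 [ 0.488 -0.038  0.007]
side tray place 0.89 318 251 [ 0.493 -0.017  0.008]
side divider_grip spot 0.59 318 225 [ 0.499 -0.072  0.036]
side walnut_mid spot 0.71 328 171 [ 0.511 -0.433  0.029]
side walnut_mid place 0.58 327 171 [ 0.514 -0.435  0.028]
side blank_mid spot 0.71 316 278 [0.481 0.119 0.038]
side blank_mid place 0.55 313 280 [0.485 0.125 0.038]
comp [ 0.5119433  -0.45725259] [ 59.65678406 217.30738831] 84.47245788574219
{'clock': 1.1, 'joint_pos': array([1.35000910e+00, 2.40613251e-01, 4.94646654e-03, 1.33520214e+00,
       1.44411725e-05, 1.57081869e+00]), 'joint_vel': array([ 0.00040947,  0.00204568,  0.00211964,  0.00029892, -0.00104775,
       -0.00017823]), 'tau': array([ 1.46566559e-03, -3.72229493e+01,  2.52689463e+01,  1.45912138e-03,
        3.10692867e-04, -1.54846344e-06]), 'eef_pos': array([0.10948857, 0.48783663, 0.23127937]), 'tool_rot': array([ 1.10180642e-01,  9.93911578e-01, -3.52818220e-05, -1.11751875e-05]), 'ft_force': array([-1.03260898,  0.95285238,  0.18436941]), 'ft_torque': array([ 0.02195942, -0.06532429,  0.02086336]), 'grasp_force': 0.0, 'grip_width': 0.08509803120530275}
```

View pics/side0.png

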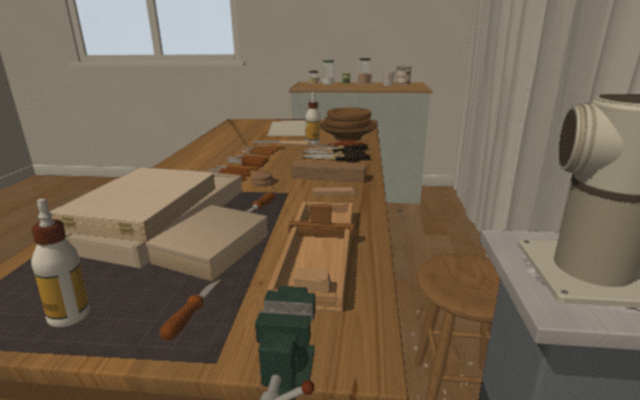

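The side picture shows the tray from about (290,205) to (345,305), the tab at (320,213), the blank at (314,283) and the block at (328,171). Next I'll fit the tray and work out the move above it.

```bash
cat >> h.py <<'E'
def rect(f,lo,hi,cell=.002):
    m=((f>lo)&(f<hi)).all(1);q=f[m]
    g=np.zeros((600,600),np.uint8);ij=((q[:,:2]-[.1,-.75])/cell).astype(int);k=(ij>=0).all(1)&(ij<600).all(1);g[ij[k,0],ij[k,1]]=255
    g=cv2.morphologyEx(g,cv2.MORPH_CLOSE,np.ones((7,7)))
    N,l,s,c=cv2.connectedComponentsWithStats(g)
    i=1+np.argmax(s[1:,4]);r=cv2.minAreaRect(np.argwhere(l==i).astype(np.float32))
    return np.round(np.array(r[0])*cell+[.101,-.749],4),np.round(np.array(r[1])*cell+cell,4),round(r[2],1)
def go(xyz,yaw):
    """remaining shift in tool axes (mm) and turn to world target, tool down; yaw = world angle of tool y axis"""
    o=bot.get_obs();r=R.from_quat(o["tool_rot"])
    y=np.array([np.cos(yaw),np.sin(yaw),0]);z=np.array([0,0,-1.]);x=np.cross(y,z)
    t=R.from_matrix(np.stack([x,y,z],1))
    print("pos",np.round(o["eef_pos"],4),"shift now-axes mm",np.round(1e3*r.inv().apply(np.array(xyz)-o["eef_pos"]),1),"after-turn axes",np.round(1e3*t.inv().apply(np.array(xyz)-o["eef_pos"]),1),"turn",np.round((r.inv()*t).as_rotvec(),3),"t",o["clock"])
E
python3 - <<'E'
from h import *
F=[]
for n in ("scene","side"):
    f=pts(cam(n)).reshape(-1,3);F.append(f)
    print(n,rect(f,[.4,-.25,.02],[.59,.2,.05]))
f=np.vstack(F);print(rect(f,[.4,-.25,.02],[.59,.2,.05]))
t=f[((f>[.4,-.2,.052])&(f<[.59,.2,.09])).all(1)];print("tab",np.nanmin(t,0),np.nanmax(t,0),t.mean(0))
go([.45,-.02,.25],1.5708)
E
```

```text
scene (array([ 0.496, -0.03 ]), array([0.14 , 0.368]), 0.0)
side (array([0.494, 0.035]), array([0.242, 0.136]), 90.0)
(array([ 0.496, -0.029]), array([0.14, 0.37]), 0.0)
tab [ 0.47219104 -0.08840936  0.0520071 ] [ 0.51885281 -0.06659253  0.0822995 ] [ 0.49376904 -0.07472453  0.06819481]
pos [0.1095 0.4879 0.2313] shift now-axes mm [-443.4 -421.   -18.7] after-turn axes [-340.5 -507.9  -18.7] turn [ 0.     0.    -0.221] t 1.2
```

```bash
python3 -m creep '[[[0,0,0],[0,0,-0.11]],[[0,0,0],[0,0,-0.111]],[[-34,-51,-3],[0,0,0]],[[-34,-51,-3],[0,0,0]],[[-34,-51,-3],[0,0,0]],[[-34,-51,-3],[0,0,0]],[[-34,-51,-3],[0,0,0]],[[-34,-51,-3],[0,0,0]],[[-34,-51,-3],[0,0,0]],[[-34,-51,-3],[0,0,0]],[[-34,-51,-3],[0,0,0]],[[-34,-51,-3],[0,0,0]]]' 50
python3 -m creep '[[[0,0,0],[0,0,0]],[[0,0,0],[0,0,0]]]'
python3 - <<'E'
from h import *
p=cam("wrist");cv2.imwrite("pics/w1.png",p["image"]);w=pts(p)
for q in ("tray","divider_grip","blank_mid"):
    for nm,f in (("spot",vision.spot_in),("place",vision.place_of)):
        for r in f(p,q)[:1]:
            c,rr=np.round(r["position"]).astype(int);print(q,nm,round(r["score"],2),c,rr,np.round(w[rr,c],3))
np.save("w1.npy",w);print(rect(w.reshape(-1,3),[.4,-.25,.02],[.59,.2,.05]))
go([.494,-.08,.15],1.5708)
E
```

```text
clock: 2.7
eef_pos: [0.4506, -0.0241, 0.2617]
tool_rot: [0.0, 1.0, 0.0, 0.001]
ft_force: [1.1, 0.7, 0.2]
grip_width: 0.0501
grasp_force: 0.0
clock: 2.95
eef_pos: [0.4491, -0.022, 0.261]
tool_rot: [0.0, 1.0, 0.0, -0.001]
ft_force: [-1.0, 0.7, -0.5]
grip_width: 0.0502
grasp_force: 0.0
tray spot 0.88 304 200 [ 0.495 -0.04   0.009]
tray place 0.65 312 200 [ 0.495 -0.03   0.009]
divider_grip spot 0.91 272 208 [ 0.487 -0.071  0.068]
divider_grip place 0.67 270 215 [ 0.49  -0.071  0.079]
blank_mid spot 0.87 428 199 [0.485 0.101 0.039]
blank_mid place 0.63 429 198 [0.484 0.102 0.039]
(array([ 0.494, -0.028]), array([0.364, 0.136]), 90.0)
pos [ 0.4493 -0.0211  0.2616] shift now-axes mm [-44.5 -59.  111.6] after-turn axes [-44.7 -58.9 111.6] turn [-0.     0.     0.002] t 3.3
```

View pics/w1.png

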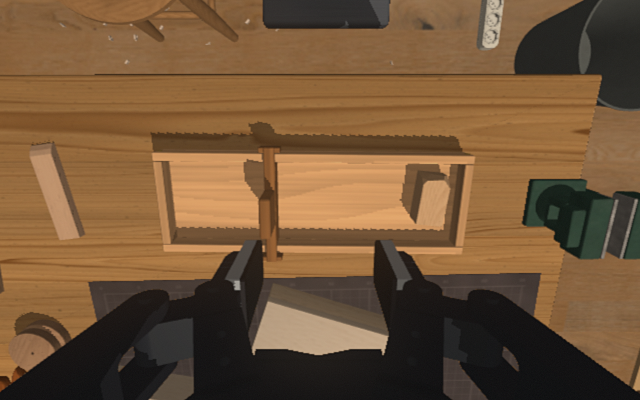

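The wrist picture shows the tray across columns 153–475, the divider and tab at (268,205) and the blank at (430,198) by the right end wall. A pale box lies behind the tray at (320,320).

```bash
python3 - <<'E'
import numpy as np
w=np.load("w1.npy").reshape(-1,3);w=w[~np.isnan(w).any(1)]
def b(n,lo,hi):
    q=w[((w>lo)&(w<hi)).all(1)];print(n,len(q),np.round(np.percentile(q,[1,50,99],axis=0),4).tolist())
b("tab",[.45,-.12,.05],[.54,-.03,.09]); b("tabtop",[.45,-.12,.076],[.54,-.03,.09])
b("blank",[.45,.05,.034],[.54,.137,.06])
b("rim",[.42,-.25,.026],[.57,.2,.034])
b("endR",[.46,.137,.026],[.53,.2,.034]); b("endL",[.46,-.25,.026],[.53,-.18,.034])
for x in (.42,.54):
  for y in(-.2,.05,-.02,.11): b(("long",x,y),[x,y,.026],[x+.025,y+.03,.033])
b("box",[.565,-.25,.02],[.8,.2,.3])
E
```

```text
tab 681 [[0.4726, -0.0822, 0.0511], [0.4906, -0.0748, 0.0806], [0.5147, -0.0705, 0.0828]]
tabtop 489 [[0.473, -0.0823, 0.0768], [0.4929, -0.0761, 0.0812], [0.5149, -0.0707, 0.083]]
blank 1320 [[0.4624, 0.0907, 0.0345], [0.4891, 0.1071, 0.0385], [0.5167, 0.1235, 0.0403]]
rim 6920 [[0.434, -0.2066, 0.0264], [0.4697, -0.0215, 0.0304], [0.5555, 0.1507, 0.0327]]
endR 569 [[0.4609, 0.1414, 0.0264], [0.4939, 0.1457, 0.0303], [0.529, 0.1515, 0.0323]]
endL 571 [[0.4607, -0.2076, 0.0263], [0.4936, -0.2016, 0.0303], [0.5292, -0.1972, 0.0323]]
('long', 0.42, -0.2) 247 [[0.4335, -0.1999, 0.028], [0.438, -0.1856, 0.0303], [0.4441, -0.1706, 0.0319]]
('long', 0.42, 0.05) 226 [[0.4364, 0.0507, 0.0267], [0.4404, 0.0646, 0.0305], [0.445, 0.0798, 0.0323]]
('long', 0.42, -0.02) 243 [[0.4356, -0.0192, 0.0273], [0.4403, -0.0048, 0.0304], [0.4449, 0.0097, 0.0323]]
('long', 0.42, 0.11) 206 [[0.4372, 0.1105, 0.0282], [0.4406, 0.1252, 0.0306], [0.445, 0.1395, 0.0324]]
('long', 0.54, -0.2) 228 [[0.5405, -0.1998, 0.0263], [0.5473, -0.1853, 0.0304], [0.5533, -0.1705, 0.0322]]
('long', 0.54, 0.05) 47 [[0.5462, 0.0699, 0.0262], [0.5478, 0.0754, 0.0302], [0.5519, 0.0797, 0.032]]
('long', 0.54, -0.02) 214 [[0.5452, -0.0191, 0.0265], [0.5491, -0.0047, 0.0304], [0.5547, 0.0098, 0.0322]]
('long', 0.54, 0.11) 212 [[0.5467, 0.1104, 0.0263], [0.5506, 0.1249, 0.0305], [0.5563, 0.1395, 0.0323]]
box 6266 [[0.6116, -0.2362, 0.0209], [0.6525, -0.0361, 0.0486], [0.763, 0.0608, 0.0505]]
```

```bash
python3 -m creep '[[[-22,-28,30],[0,0,0]],[[-22.5,-27.5,40],[0,0,0]],[[0,0,30],[0,0,0]],[[0,0,30],[0,0,0]],[[0,0,30],[0,0,0]],[[0,0,25],[0,0,0]],[[0,0,15],[0,0,0]],[[0,0,12],[0,0,0]],[[0,0,0],[0,0,0]],[[0,0,0],[0,0,0]]]' 50
python3 -m creep '[[[0,0,0],[0,0,0]],[[0,0,0],[0,0,0]],[[0,0,0],[0,0,0]],[[0,0,0],[0,0,0]],[[0,0,0],[0,0,0]],[[0,0,0],[0,0,0]]]' 0
```

```text
clock: 4.55
eef_pos: [0.4948, -0.0776, 0.05]
tool_rot: [-0.0, 1.0, -0.0, 0.001]
ft_force: [-0.4, 0.0, -0.5]
grip_width: 0.0501
grasp_force: 0.0
clock: 5.3
eef_pos: [0.4945, -0.0776, 0.05]
tool_rot: [0.0, 1.0, 0.0, 0.001]
ft_force: [-1.0, 1.8, 5.7]
grip_width: 0.0112
grasp_force: 58.7
```

```bash
python3 -m creep '[[[0,10,0],[0,0,0]],[[-0.2,16,0],[0,0,0]],[[-0.2,16,0],[0,0,0]],[[-0.2,16,0],[0,0,0]],[[-0.2,16,0],[0,0,0]],[[-0.2,16,0],[0,0,0]],[[-0.2,16,0],[0,0,0]],[[-0.2,16,0],[0,0,0]],[[0,12,0],[0,0,0]],[[0,0,0],[0,0,0]],[[0,0,0],[0,0,0]]]'
python3 -m creep '[[[0,0,0],[0,0,0]],[[0,0,0],[0,0,0]],[[0,0,0],[0,0,0]],[[0,0,0],[0,0,0]],[[0,0,-20],[0,0,0]],[[0,0,-40],[0,0,0]],[[0,0,-60],[0,0,0]],[[0,-62,-60],[0,0,0]],[[0,-62,0],[0,0,0]],[[0,-62,0],[0,0,0]]]' 45
python3 - <<'E'
from h import *
p=cam("wrist");w=pts(p).reshape(-1,3)
q=w[((w>[.45,-.1,.076])&(w<[.54,.1,.09])).all(1)];print("tab",len(q),np.percentile(q,[1,50,99],axis=0) if len(q) else 0)
q=w[((w>[.45,.075,.034])&(w<[.54,.137,.06])).all(1)];print("blank",len(q),np.percentile(q,[1,50,99],axis=0) if len(q) else 0)
go([.42,-.4,.26],1.5708)
E
```

```text
clock: 6.68
eef_pos: [0.4961, 0.0574, 0.05]
tool_rot: [-0.0, 1.0, 0.001, 0.001]
ft_force: [-0.8, 2.1, 4.9]
grip_width: 0.0112
grasp_force: 59.0
clock: 7.92
eef_pos: [0.496, -0.1139, 0.2139]
tool_rot: [-0.001, 1.0, -0.0, 0.001]
ft_force: [0.9, -0.1, -0.2]
grip_width: 0.045
grasp_force: 0.0
tab 808 [[0.47450954 0.05040306 0.0763192 ]
 [0.49500495 0.05482838 0.08097486]
 [0.51692045 0.06210958 0.0828367 ]]
blank 1905 [[0.46281362 0.09069371 0.03453251]
 [0.48899329 0.10638081 0.03848026]
 [0.51679201 0.12300192 0.04023106]]
pos [ 0.4953 -0.1217  0.2133] shift now-axes mm [  73.2 -279.2  -45. ] after-turn axes [  75.3 -278.3  -46.7] turn [-0.007  0.001 -0.007] t 7.975
```

```bash
python3 -m creep '[[[10,-50,-8],[0,0,0]],[[10,-55,-8],[0,0,0]],[[10,-55,-8],[0,0,0]],[[10,-55,-8],[0,0,0]],[[10,-50,-8],[0,0,0]],[[0,-50,0],[0,0,0]],[[0,0,0],[0,0,0]],[[0,0,0],[0,0,0]]]' 80
python3 - <<'E'
from h import *
p=cam("wrist");cv2.imwrite("pics/w2.png",p["image"]);w=pts(p)
r=vision.place_of(p,"walnut_mid");print([(x["score"],x["position"],w[int(x["position"][1]),int(x["position"][0])]) for x in r[:1]])
f=w.reshape(-1,3);c,s,a=rect(f,[.35,-.6,.033],[.7,-.3,.05]);print(c,s,a)
go([c[0],c[1],.1],1.5708)
E
```

```text
clock: 8.98
eef_pos: [0.4453, -0.427, 0.252]
tool_rot: [0.0, 1.0, 0.001, -0.001]
ft_force: [-1.0, 0.4, 0.1]
grip_width: 0.0801
grasp_force: 0.0
[(0.56, [286.9, 222.0], array([ 0.50511271, -0.46294917,  0.04080788]))]
[ 0.514  -0.4596] [0.0556 0.2217] 85.4
pos [ 0.4458 -0.4262  0.2528] shift now-axes mm [-68.2 -33.6 152.7] after-turn axes [-68.2 -33.4 152.8] turn [ 0.001 -0.     0.001] t 9.075
```

View pics/w2.png

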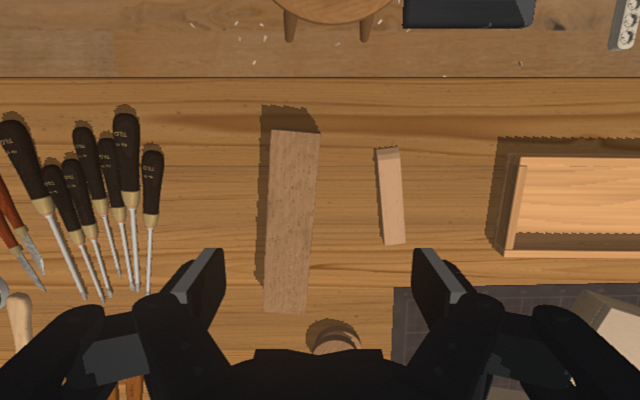

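The picture shows the block at (290,220), tilted about 5°, with the strop well clear at (390,195). I'll turn +0.08, then move over the block and down.

```bash
python3 -m creep '[[[0,0,0],[0,0,0.08]],[[-35,-14,30],[0,0,0]],[[-35.5,-14,40],[0,0,0]],[[0,0,40],[0,0,0]],[[0,0,40],[0,0,0]],[[0,0,20],[0,0,0]],[[0,0,0],[0,0,0]],[[0,0,0],[0,0,0]]]' 85
python3 - <<'E'
from h import *
go([.514,-.4596,.006],1.4905)
E
```

```text
clock: 10.07
eef_pos: [0.5147, -0.4608, 0.0845]
tool_rot: [0.039, 0.999, -0.001, 0.001]
ft_force: [-0.0, -0.1, 1.1]
grip_width: 0.0851
grasp_force: 0.0
pos [ 0.5147 -0.4608  0.0845] shift now-axes mm [ 0.9  1.2 78.5] after-turn axes [ 0.8  1.1 78.5] turn [-0.001  0.002  0.002] t 10.075
```

```bash
python3 -m creep '[[[0,1,20],[0,0,0]],[[0,0,20],[0,0,0]],[[0,0,16],[0,0,0]],[[0,0,12],[0,0,0]],[[0,0,8],[0,0,0]],[[0,0,2],[0,0,0]],[[0,0,0],[0,0,0]]]'
python3 -m creep '[[[0,0,0],[0,0,0]],[[0,0,0],[0,0,0]],[[0,0,0],[0,0,0]],[[0,0,0],[0,0,0]],[[0,0,0],[0,0,0]],[[0,0,0],[0,0,0]]]' 40
```

```text
clock: 10.95
eef_pos: [0.5139, -0.4603, 0.005]
tool_rot: [0.04, 0.999, -0.0, 0.0]
ft_force: [1.3, 0.3, -0.4]
grip_width: 0.0849
grasp_force: 0.0
clock: 11.7
eef_pos: [0.5141, -0.4603, 0.0056]
tool_rot: [0.04, 0.999, -0.0, 0.001]
ft_force: [-0.2, 0.5, 5.4]
grip_width: 0.0516
grasp_force: 64.8
```

```bash
python3 -m creep '[[[0,0,-8],[0,0,0]],[[0,0,-15],[0,0,0]],[[0,0,-20],[0,0,0]],[[0,0,-25],[0,0,0]],[[0,0,-25],[0,0,0]],[[0,0,-22],[0,0,0]],[[0,0,-15],[0,0,0]],[[0,0,0],[0,0,0]]]'
python3 -m creep '[[[3,20,0],[0,0,0]],[[5,36,0],[0,0,0]],[[5,40,0],[0,0,0]],[[5,40,0],[0,0,0]],[[5,40,0],[0,0,0]],[[5,40,0],[0,0,0]],[[5,40,0],[0,0,0]],[[5,40,0],[0,0,0]],[[5,40,0],[0,0,0]],[[5,30,0],[0,0,0]],[[3,18,0],[0,0,0]],[[0,0,0],[0,0,0]]]'
python3 -m creep '[[[0,0,0],[0,0,0.08]],[[0,0,0],[0,0,0.13]],[[0,0,0],[0,0,0.15]],[[0,0,0],[0,0,0.15]],[[0,0,0],[0,0,0.15]],[[0,0,0],[0,0,0.15]],[[0,0,0],[0,0,0.15]],[[0,0,0],[0,0,0.15]],[[0,0,0],[0,0,0.15]],[[0,0,0],[0,0,0.15]],[[0,0,0],[0,0,0.09]],[[0,0,0],[0,0,0]]]'
python3 - <<'E'
from h import *
p=cam("wrist");cv2.imwrite("pics/w3.png",p["image"]);w=pts(p);f=w.reshape(-1,3)
o=bot.get_obs();z=o["eef_pos"][2]
c,s,a=rect(f,[.3,-.3,z+.02],[.7,.2,z+.05]);print("block top seen",c,s,a)
b=f[((f>[.3,-.3,z-.02])&(f<[.7,.04,z+.05])).all(1)];print(np.percentile(b,[1,50,99],axis=0))
go([.4945,-.0735,.06],-.0095)
p=cam("side");cv2.imwrite("pics/s3.png",p["image"][100:330,180:480])
E
```

```text
clock: 12.7
eef_pos: [0.5144, -0.4606, 0.1365]
tool_rot: [0.04, 0.999, -0.001, 0.001]
ft_force: [-0.3, -0.8, -3.6]
grip_width: 0.0519
grasp_force: 64.1
clock: 14.2
eef_pos: [0.493, -0.0723, 0.1343]
tool_rot: [0.039, 0.999, -0.0, -0.001]
ft_force: [0.5, -0.2, -3.3]
grip_width: 0.0518
grasp_force: 64.1
clock: 15.7
eef_pos: [0.4935, -0.0743, 0.1345]
tool_rot: [0.71, 0.704, -0.0, 0.0]
ft_force: [0.1, -0.2, -3.3]
grip_width: 0.0521
grasp_force: 63.9
block top seen [ 0.494 -0.04 ] [0.112 0.124] -0.0
[[ 0.45770629 -0.09576447  0.15984207]
 [ 0.49343855 -0.02947093  0.16945484]
 [ 0.52802233  0.02060774  0.18220025]]
pos [ 0.4935 -0.0741  0.1346] shift now-axes mm [ 0.7  1.1 74.6] after-turn axes [ 0.6  1.  74.6] turn [-0.     0.     0.001] t 15.75
```

View pics/w3.png

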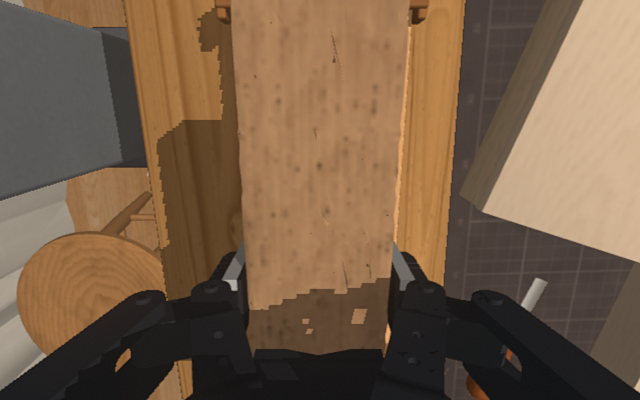

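View pics/s3.png

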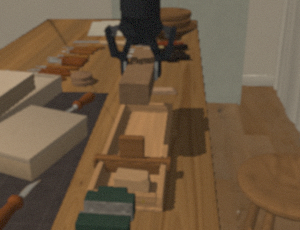

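Wrist picture: the block runs straight along the tray (sides at columns 240 and 400) and is centred in the fingers. The side picture shows it above the long compartment, with the divider by the blank. Lowering it now.

```bash
python3 -m creep '[[[0.5,1,15],[0,0,0]],[[0,0,22],[0,0,0]],[[0,0,22],[0,0,0]],[[0,0,20],[0,0,0]],[[0,0,14],[0,0,0]],[[0,0,10],[0,0,0]],[[0,0,8],[0,0,0]],[[0,0,5],[0,0,0]],[[0,0,2],[0,0,0]],[[0,0,0],[0,0,0]],[[0,0,0],[0,0,0]]]'
python3 -m creep '[[[0,0,1],[0,0,0]],[[0,0,1],[0,0,0]],[[0,0,0.5],[0,0,0]],[[0,0,0],[0,0,0]]]'
```

```text
clock: 17.18
eef_pos: [0.4948, -0.0727, 0.0172]
tool_rot: [0.71, 0.704, 0.0, 0.0]
ft_force: [0.6, 0.3, -3.5]
grip_width: 0.0521
grasp_force: 64.1
clock: 17.68
eef_pos: [0.4944, -0.0727, 0.0142]
tool_rot: [0.71, 0.704, -0.0, -0.0]
ft_force: [0.1, 0.2, -3.1]
grip_width: 0.0521
grasp_force: 64.1
```

```bash
python3 -m creep '[[[0,0,0.5],[0,0,0]],[[0,0,0.5],[0,0,0]],[[0,0,0.5],[0,0,0]],[[0,0,0],[0,0,0]]]'
```

```text
clock: 18.18
eef_pos: [0.4946, -0.0727, 0.0135]
tool_rot: [0.71, 0.704, 0.0, 0.0]
ft_force: [-2.6, 0.1, 6.1]
grip_width: 0.0517
grasp_force: 65.1
```

Force has risen, so the block is on the floor. I'll open a little, retreat and check.

```bash
python3 -m creep '[[[0,0,0],[0,0,0]],[[0,0,0],[0,0,0]],[[0,0,0],[0,0,0]],[[0,0,0],[0,0,0]],[[0,0,-8],[0,0,0]],[[0,0,-20],[0,0,0]],[[0,0,-40],[0,0,0]],[[0,0,-60],[0,0,0]],[[0,0,-60],[0,0,0]],[[0,0,0],[0,0,0]],[[0,0,0],[0,0,0]]]' 62
python3 - <<'E'
from h import *
p=cam("scene");cv2.imwrite("pics/s4.png",p["image"][140:260,200:400].repeat(3,0).repeat(3,1));f=pts(p).reshape(-1,3)
print(rect(f,[.45,-.2,.043],[.54,.04,.06]))
q=f[((f>[.46,-.17,.04])&(f<[.53,.02,.065])).all(1)]
A=np.c_[q[:,:2],np.ones(len(q))];k=np.linalg.lstsq(A,q[:,2],rcond=None)[0];print("top tilt",k[:2],"z",np.median(q[:,2]))
print("blank",[(r["score"],r["position"]) for r in vision.place_of(p,"blank_mid")[:1]],bot.get_obs()["eef_pos"])
E
```

```text
clock: 19.55
eef_pos: [0.4944, -0.0727, 0.201]
tool_rot: [0.71, 0.704, 0.0, 0.0]
ft_force: [0.7, -0.5, -1.3]
grip_width: 0.062
grasp_force: 0.0
(array([ 0.4952, -0.0772]), array([0.2219, 0.057 ]), 89.0)
top tilt [ 0.01035076 -0.00188956] z 0.04533072107079647
blank [(0.74, [256.7, 177.5])] [ 0.49333795 -0.07251506  0.19935277]
```

View pics/s4.png

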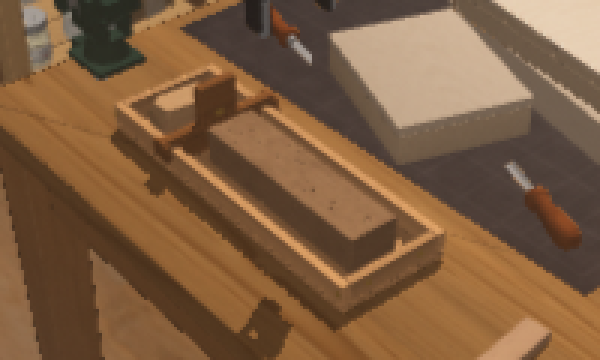

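The picture shows the block flat in the long compartment, from about (230,130) to (370,235). The divider (215,110) is between it and the blank (175,100), which hasn't moved. The fingers are clear, so I'm handing in.

```bash
python3 -c "
from workcell import workorder
print(workorder.job_done())"
```

```text
the job is handed in; nothing more can be done
None
```

The job is handed in: the divider was slid to about 0.084 m and the walnut block was set down flat in the long compartment at about 19 s; the last picture shows the blank in its place, and no verdict came back.

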